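# Clamp the long block in the thumbwheel vice

### The job

First roll the recessed thumbwheel of the small vice by its exposed rim, with a fingertip, until the jaws stand clearly wider apart than the long wooden block is wide. Then lift the long block out of the offcut rack by its sides, set it down lying flat on the bench and let go, take it again by its ends, and lower it between the jaws, crosswise and centred, until it rests on the vice's base. Then roll the wheel the other way until the block is firmly clamped; move the jaw only by the wheel, never by pushing it, and leave the other things where they are.

Things in the scene. Friction and masses are not known exactly. Their poses are not given: they have to be found in the camera images.
- vice: small vice fixed to the bench on a plywood base 190 x 80 x 10 mm; origin under the middle of the base, z up, x along the slide from the fixed jaw (at -x) to the thumbwheel housing (steel, x = 20 to 80 mm, 42 mm wide in y, top at z = 53.5 mm). A block is clamped crosswise, its length along y, so that its ends stick out past the 40 mm wide jaws
- rim_top (a point): top of the brass thumbwheel's rim (x = 50, z = 58 mm in the vice). Wheel 44 mm in diameter, 10 mm wide, axle along the vice's y; only the top 4.5 mm stand out of the housing. It turns easily (about 1 N at the rim): a fingertip that presses on it with some 3 to 10 N and is drawn along the vice's x rolls it, 22 mm of rim a rad: towards +x opens, towards -x shuts the jaw
- thumbwheel (a joint): turn of the wheel, 0 to 5.2 rad, grows as the top of the rim goes to the vice's +x; 1 rad moves the jaw 5 mm; about 20 mNm of friction; it stays where it is left
- jaw (a joint): travel of the sliding jaw, 0 to 0.026 m, grows as it opens; driven by the wheel. Its clamping face is at x = -30 mm + this value in the vice (gap between the faces = 30 mm + this); 12 mm thick, 40 mm wide in y, up to z = 50 mm
- anvil: the fixed jaw, part of the vice (its origin is the vice's origin): clamping face at x = -60 mm in the vice, 40 mm wide in y, from the base (z = 10 mm) up to z = 50 mm
- seat (a point): point on the top of the vice's base (z = 10 mm in the vice), mid-width of the jaws, 22.5 mm from the fixed jaw's face; axes as the vice's
- rack: plywood offcut rack fixed to the bench, 75 x 248 mm, floor 8 mm thick, origin under its middle, z up. Three stalls in a row along y (centres at y = -80, 0, +80 mm) between fins 6 mm thick and 70 mm long (x) that stand up to z = 48 mm; 74 mm clear between fins. Open along x on both sides
- block_mid (a point): centre of the long wooden block, 44 x 44 x 68 mm, about 80 g; it lies in one of the three stalls, on the rack's floor (centre 30 mm above the bench), its 68 mm length along the rack's y, so that there only its sides can be gripped. Its y axis runs along its length, z points up
- long_block: the same long block; origin under its middle, 22 mm below block_mid, same axes
- block_2: wooden cube, 43 mm, in another stall, leave alone; origin under its middle
- block_5: wooden cube, 42 mm, in another stall, leave alone; origin under its middle
- wax_tin: round tin, 69 mm diameter, 59 mm tall, leave alone; origin under its middle
- glue_bottle: standing bottle, 38 x 56 x 163 mm tall, leave alone; origin under its middle. Behind it a toy plane and a block plane stand fixed, all beyond world x = 0.66 m
- tape_measure: tape measure, 94 x 139 x 41 mm, leave alone; origin under its middle
- hammer: hammer, 99 x 270 x 25 mm (length along y), leave alone; origin under its middle
- chisel_a: turning chisel, 27 x 353 x 27 mm (length along y), leave alone; origin under its middle
Things that resemble listed ones, but are neither listed nor needed, are in the scene too. What is shaped like the long_block but green or pink is not meant.

How it is judged:
By the outcome, as a careful person would: the job done as asked, in the order asked, and still so for the second after the job is handed in, with the robot touching nothing.
It also fails if it takes over 72 s, if anything falls off the work surface, if the arm or the gripper's body presses on something with over 40 N, if the wrist force passes 120 N, or if a joint passes its speed limit or range.

### The arm

A 6-joint arm with a two-finger parallel gripper is mounted at the origin on the work surface; the furniture and walls round the work are solid. World frame = base frame: x ahead of the robot, y to its left, z up, the work surface at z = 0. Lengths are in m, angles in degrees, forces in N, time in s.
With the tool pointing down it reaches from about 0.35 to 0.725 m from the base axis. Payload 4.3 kg.
Tool frame: the origin (TCP) lies on the centre line of the jaws, within the pads' length; the fingertips stand 8 mm ahead of it and the grasp point (between the pads) lies 11 mm behind it (tip_reach is the distance from the TCP to the fingertips, in m); z points along the fingers, y is the line along which they close (so a half turn about z gives the same grasp; the last joint's range is limited). The gripper opens to 85 mm and grips with 20 to 120 N. Pads are 22 mm wide; open, the fingers measure 114 mm over their backs; the gripper's body (76 mm by 85 mm) begins 54 mm behind the grasp point. The pads swing forward as they close: fully open they stand 13 mm farther back than shut.
Start: joints at [68.738, 21.618, 4.641, 73.018, 0, 83.68], TCP at [0.148, 0.556, 0.203] pointing down, gripper open.
Joint ranges: [-156.06, 156.06], [-48.1, 94.91], [-58.44, 69.94], [-101.28, 121.22], [-78.64, 73.56], [-180, 180]. Speed limits (degrees/s): [147.25, 147.25, 180, 180, 180, 180].

### API

Orientations are given as a 3x3 rotation matrix whose columns are the frame's x, y, z axes.
In Python, from bench import * gives the robot as it stands. The module is installed in compiled form; this text tells all that it offers.
- The arm moves only by the tool drive_tool, never from a script. Its argument "moves" is a list of rows, each a list of 5 numbers: the closure in counts, from 0 (fully open) to 255 (shut), then the shift along the tool's x, y, z in cm, then the turn about the tool's z in rad. In form: [[gripper, x, y, z, turn], ...]. A call has 1 to 20 rows; each row is the pose to reach, as a shift and turn from the pose commanded when the call began, along the tool's axes at that moment; what a row does not reach only later rows make up. A row lasts 1/10 s, in which the tool goes at most 50 mm and 8.59 degrees, less where a joint would pass 70% of its speed; a pose out of reach is approached as far as the arm can. A call with a gripper value outside its range is refused whole. The fingers move at their own pace and stop on an object; the grip force is fixed at half the most. Time passes only in rows, so rows that repeat a pose let the fingers close. It gives the time, the measured TCP pose, the force, the opening and the grip force at its end, in the units of the state.
- get_state(): the state, without advancing time (a new reading comes with each control period).
- read_camera(name): name is "scene" or "top" or "wrist"; returns a dict with "img" (384x512x3 uint8, red, green, blue), "intrinsics" (3x3 intrinsics, pixels), "distortion" ([k1, k2, p1, p2, k3] as OpenCV has them; the pictures are not rectified), "T" (4x4, takes a point from camera to world coordinates); the wrist camera has in their place "mount" (4x4, takes a point from camera to tool coordinates, whose origin is the TCP and whose axes are the flange's). Camera axes: x right, y down, z forward; pixel columns grow to the right and rows downward; lengths in m; the calibration is good to about 2 mm. A picture is of the moment at which its call begins: read the wrist's pose just before it. There is no depth.
- hand_in(): hands the job in; it is judged then, once.
Trained networks look in the newest picture that a camera, given by its name, has taken for a name from the list of things; names that differ only in an ending like _2 or _b are one class to them, and where a whole thing is asked for, a point or a joint stands for the part that bears it (a point fixed in the world has none). Each returns a list of dicts, best first, with "conf" (0 to 1); they miss things now and then, are a little off and sometimes report something else, mostly with a low value. They report only what shows in the picture. A call takes as long as a camera call. They do not tell look-alikes from the thing itself.
- boxes_of(label, camera): "point" ([column, row] in pixels, amid what is visible of it).
- outline_of(label, camera): "pixels" (384x512 bool, what is visible of it) and "point" ([column, row] in pixels, amid what is visible of it).
The state is a dict: "time_s": time; "q": joint angles; "qvel": joint speeds; "tau": joint torques, N m; "tool_pos": TCP position; "eef_rot": TCP orientation; "force": force on the tool from outside, world axes, zero at the start; "wrist_torque": the same for the moment, N m; "width": finger opening in m; "gripper_force": force on a finger pad.
Only numpy, scipy, OpenCV 4.12 (cv2) and the standard library are available. Lean on these libraries where they do the work, as an engineer would, in place of code of your own. Each camera call takes 0.05 s, during which the arm holds its last target. There are 200 camera calls.

## Working session

There is one attempt and no reset: what is moved stays moved. The work goes in short steps, Python scripts to look and compute and a tool call to move; the robot and the scene stay as the last step left them, time stands still between calls to the robot, and variables do not carry over. Pictures are saved under pics/ and viewed, at most 10 in all, crops included, and the job is handed in when it is done.

Besides the shell and the picture viewer there is one more tool, called after "Request:" as name([rows], argument=value, ...), one row to a line, values as JSON. drive_tool: Moves the arm, as the interface text tells. Its arguments: {"type":"object","properties":{"moves":{"type":"array","items":{"type":"array","items":{"type":"number"}}}},"required":["moves"]}

```bash
mkdir -p pics; cat > h.py <<'E'
from bench import *
import numpy as np, cv2
def shot(c,name=None):
    r=read_camera(c)
    if name: cv2.imwrite('pics/'+name,cv2.cvtColor(r['img'],cv2.COLOR_RGB2BGR))
    return r
def ray(r,px,T=None):
    T=r['T'] if T is None else T
    u=cv2.undistortPoints(np.array([[px]],float),np.array(r['intrinsics']),np.array(r['distortion']))[0,0]
    d=np.array(T)[:3,:3]@[u[0],u[1],1]; return np.array(T)[:3,3],d
def onz(r,px,z,T=None):
    o,d=ray(r,px,T); return o+d*(z-o[2])/d[2]
def wristT(r,s):
    M=np.eye(4);M[:3,:3]=s['eef_rot'];M[:3,3]=s['tool_pos'];return M@np.array(r['mount'])
def proj(r,P,T=None):
    T=np.array(r['T'] if T is None else T); Ti=np.linalg.inv(T)
    return cv2.projectPoints(np.array(P,float).reshape(-1,3),cv2.Rodrigues(Ti[:3,:3])[0],Ti[:3,3],np.array(r['intrinsics']),np.array(r['distortion']))[0][:,0]
E
python3 - <<'E'
from h import *
s=get_state(); print(s['time_s'],s['tool_pos'],np.round(s['eef_rot'],3),s['width'])
for c in ('scene','top'):
    r=shot(c,c+'1.png'); print(c,np.round(r['T'],3).tolist())
    for l in ('vice','thumbwheel','rack','long_block','block_2','wax_tin','jaw','anvil','rim_top','tape_measure'):
        print(l,[(np.round(d['point']).tolist(),round(d['conf'],2)) for d in boxes_of(l,c)])
a=cv2.imread('pics/scene1.png');b=cv2.imread('pics/top1.png')
cv2.imwrite('pics/both.png',cv2.resize(np.vstack([a,b]),None,fx=.78,fy=.78))
E
```

```text
0.0 [0.14800295 0.55488748 0.20155974] [[-0.966  0.258 -0.001]
 [ 0.258  0.966 -0.002]
 [ 0.    -0.002 -1.   ]] 0.0854035370031594
scene [[-0.589, -0.464, 0.662, -0.689], [-0.808, 0.35, -0.474, 0.817], [-0.011, -0.814, -0.581, 1.071], [0.0, 0.0, 0.0, 1.0]]
vice [([188.0, 216.0], 0.88), ([122.0, 232.0], 0.71), ([285.0, 169.0], 0.57)]
thumbwheel []
rack [([291.0, 175.0], 0.72)]
long_block [([375.0, 192.0], 0.74), ([286.0, 168.0], 0.55), ([306.0, 140.0], 0.55)]
block_2 [([210.0, 208.0], 0.54), ([267.0, 177.0], 0.47), ([194.0, 214.0], 0.4)]
wax_tin [([256.0, 195.0], 0.78)]
jaw [([195.0, 214.0], 0.43)]
anvil []
rim_top [([190.0, 216.0], 0.78)]
tape_measure [([207.0, 267.0], 0.9)]
top [[0.003, -0.996, 0.089, 0.327], [-1.0, -0.002, 0.006, -0.01], [-0.006, -0.089, -0.996, 1.617], [0.0, 0.0, 0.0, 1.0]]
vice [([189.0, 182.0], 0.6)]
thumbwheel [([299.0, 180.0], 0.69)]
rack [([304.0, 179.0], 0.67)]
long_block [([303.0, 171.0], 0.74), ([298.0, 230.0], 0.65), ([354.0, 254.0], 0.6), ([253.0, 193.0], 0.21)]
block_2 [([322.0, 177.0], 0.42)]
wax_tin [([254.0, 195.0], 0.74)]
jaw []
anvil [([206.0, 187.0], 0.4)]
rim_top [([185.0, 181.0], 0.96)]
tape_measure [([166.0, 245.0], 0.76), ([300.0, 226.0], 0.26)]
```

View pics/top1.png

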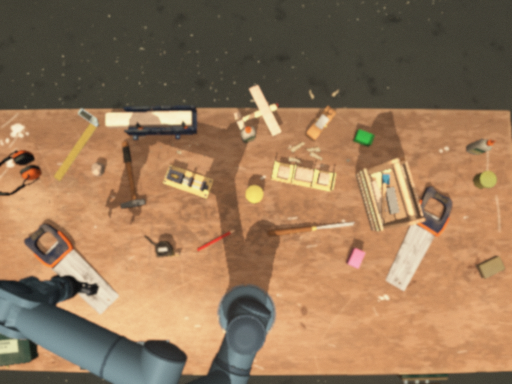

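View pics/scene1.png

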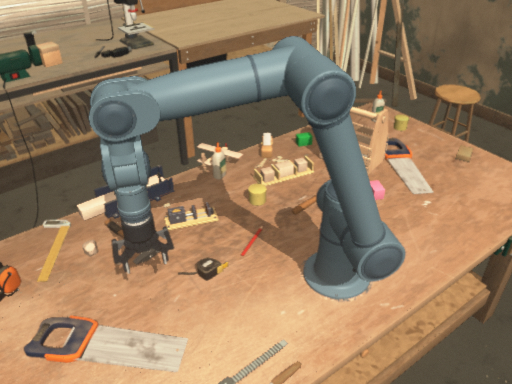

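The top view shows the vice at about (188,181), the rack at about (304,175) with three blocks in it, and the tin at (254,194). There are green (364,137) and pink (356,257) look-alikes. Next I'll enlarge the vice and rack in both views.

```bash
python3 - <<'E'
from h import *
a=cv2.imread('pics/top1.png');b=cv2.imread('pics/scene1.png')
f=lambda im,x,y,w,h:cv2.resize(im[y:y+h,x:x+w],(400,300),interpolation=cv2.INTER_CUBIC)
cv2.imwrite('pics/crops.png',np.vstack([np.hstack([f(a,155,157,68,51),f(a,268,150,72,54)]),np.hstack([f(b,155,190,68,51),f(b,245,145,76,57)])]))
r=read_camera('top')
for l,z in (('vice',.03),('rack',.02),('wax_tin',.03),('tape_measure',.02),('glue_bottle',.08),('hammer',.01),('chisel_a',.01)):
    for d in outline_of(l,'top')[:2]:
        m=d['pixels'].astype(np.uint8); c=max(cv2.findContours(m,0,1)[0],key=cv2.contourArea)
        R=cv2.minAreaRect(c); print(l,round(d['conf'],2),np.round(d['point']),np.round(onz(r,d['point'],z),3),np.round([onz(r,p,z)[:2] for p in cv2.boxPoints(R)],3).tolist())
E
```

```text
vice 0.76 [187. 181.] [0.521 0.236 0.03 ] [[0.516, 0.334], [0.592, 0.308], [0.529, 0.134], [0.454, 0.16]]
rack 0.56 [304. 180.] [ 0.527 -0.231  0.02 ] [[0.531, -0.094], [0.606, -0.109], [0.556, -0.36], [0.481, -0.344]]
rack 0.36 [325. 179.] [ 0.534 -0.314  0.02 ] [[0.557, -0.286], [0.557, -0.331], [0.517, -0.33], [0.516, -0.286]]
wax_tin 0.49 [256. 194.] [ 0.472 -0.038  0.03 ] [[0.499, 0.002], [0.499, -0.058], [0.439, -0.058], [0.439, 0.001]]
wax_tin 0.16 [190. 182.] [0.52  0.226 0.03 ] [[0.518, 0.334], [0.593, 0.307], [0.527, 0.131], [0.453, 0.158]]
tape_measure 0.67 [166. 247.] [0.26  0.318 0.02 ] [[0.281, 0.37], [0.289, 0.293], [0.226, 0.287], [0.219, 0.363]]
glue_bottle 0.69 [248. 134.] [ 0.702 -0.005  0.08 ] [[0.732, 0.021], [0.732, -0.033], [0.669, -0.033], [0.669, 0.021]]
hammer 0.67 [130. 176.] [0.544 0.471 0.01 ] [[0.685, 0.505], [0.685, 0.422], [0.423, 0.415], [0.423, 0.496]]
hammer 0.59 [188. 180.] [0.53  0.237 0.01 ] [[0.514, 0.341], [0.595, 0.316], [0.533, 0.13], [0.453, 0.156]]
chisel_a 0.83 [300. 226.] [ 0.343 -0.213  0.01 ] [[0.33, -0.085], [0.371, -0.412], [0.345, -0.414], [0.304, -0.088]]
```

View pics/crops.png

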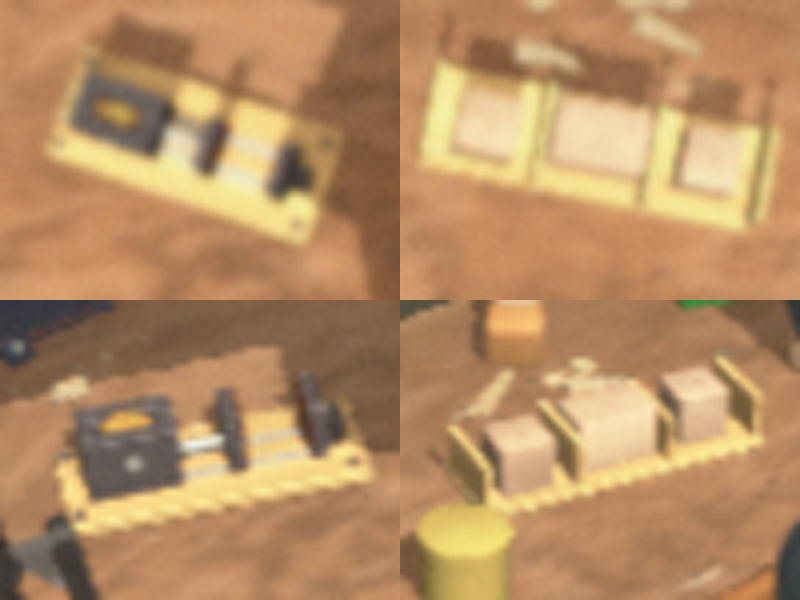

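The two lower crops settle it: of the three blocks in the rack, at top pixels (283,170), (304,174) and (324,179), only the middle one is elongated. The outer two are cubes, and the wooden colour fits, so the middle one is long_block. The vice's housing is at its left end (+y), so vice x points at about 70° yaw. I'll move above the vice for a wrist view.

Request:
drive_tool([
  [0,-8,-4,-3,0.02],
  [0,-13,-6,-5,0.05],
  [0,-18,-8,-5,0.08],
  [0,-23,-10,-5,0.08],
  [0,-27,-12,-5,0.08],
  [0,-31,-14,-5,0.08],
  [0,-35,-17,-5,0.08],
  [0,-39,-19,-5,0.08],
  [0,-42,-21,-5,0.08],
  [255,-44,-21,-5,0.08],
  [255,-44,-21,-5,0.08],
  [255,-44,-21,-5,0.08],
])

```text
time_s: 2.7
tool_pos: [0.5197, 0.2386, 0.2521]
eef_rot: [[-0.942, 0.336, -0.001], [0.336, 0.942, 0.0], [0.001, -0.0, -1.0]]
force: [0.8, -0.6, -0.8]
width: 0.0439
gripper_force: 0.0
```

```bash
python3 - <<'E'
from h import *
s=get_state(); r=shot('wrist','w1.png'); T=wristT(r,s)
print(s['time_s'],s['tool_pos'],np.round(s['eef_rot'],3).tolist(),s['force'],s['width'],np.round(r['mount'],3).tolist())
for l,z in (('vice',.03),('rim_top',.058),('jaw',.05),('anvil',.05)):
    for d in outline_of(l,'wrist')[:2]: print(l,d['conf'],d['point'],np.round(onz(r,d['point'],z,T),4))
E
```

```text
2.7 [0.51966295 0.23855409 0.25209221] [[-0.942, 0.336, -0.001], [0.336, 0.942, 0.0], [0.001, -0.0, -1.0]] [ 0.81050533 -0.59238348 -0.80713539] 0.043930017058687834 [[0.0, -0.962, -0.274, 0.069], [1.0, 0.0, -0.0, 0.0], [0.001, -0.274, 0.962, -0.172], [0.0, 0.0, 0.0, 1.0]]
vice 0.71 [255.0, 157.8] [0.5169 0.2398 0.03  ]
rim_top 0.76 [255.6, 160.1] [0.5153 0.2411 0.058 ]
jaw 0.64 [242.9, 162.0] [0.5137 0.2259 0.05  ]
jaw 0.32 [434.7, 84.2] [0.5029 0.4554 0.05  ]
anvil 0.68 [194.3, 160.8] [0.4933 0.173  0.05  ]
```

View pics/w1.png

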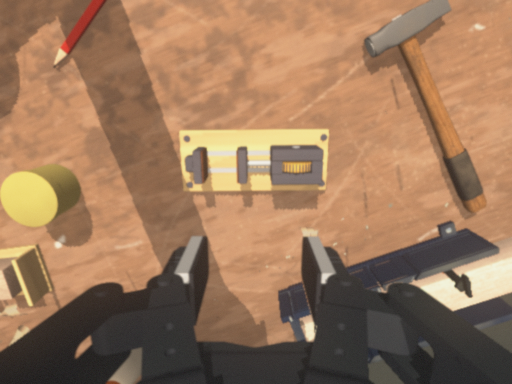

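The wrist view shows the vice base spanning (180,130) to (328,191), with the anvil at (195,165), the jaw at (242,165), and the wheel at (296,167). I'll enlarge it and fit the pose from the corners.

```bash
cat >> h.py <<'E'
from scipy.optimize import least_squares
def fit(r,T,P,px,x0,off=None):
    # fit planar pose x,y,yaw of model points P to pixels
    def f(v):
        c,s=np.cos(v[2]),np.sin(v[2]); W=np.array(P)@np.array([[c,s,0],[-s,c,0],[0,0,1]])+[v[0],v[1],0]
        return (proj(r,W,T)-px).ravel()
    o=least_squares(f,x0,loss='soft_l1'); return o.x,f(o.x).reshape(-1,2)
E
python3 - <<'E'
from h import *
s=get_state(); r=read_camera('wrist'); T=wristT(r,s)
P=[[-.095,.04,.01],[.095,.04,.01],[.095,-.04,.01],[-.095,-.04,.01],[.02,.021,.0535],[.08,.021,.0535],[.08,-.021,.0535],[.02,-.021,.0535]]
px=np.array([[180,130],[328,129],[327,190],[183,192],[272,147],[322,147],[322,184],[272,184]])
v,e=fit(r,T,P,px,[.52,.24,1.22]); print(v,np.degrees(v[2]),np.round(e,1).tolist())
im=cv2.imread('pics/w1.png')[120:200,170:340]; cv2.imwrite('pics/w1c.png',cv2.resize(im,None,fx=4.7,fy=4.7,interpolation=cv2.INTER_CUBIC))
E
```

```text
[0.52197962 0.23839283 1.24616274] 71.39986544456626 [[-1.4, 0.2], [1.3, -0.9], [-0.6, -0.6], [0.2, -0.7], [-0.5, 1.7], [1.9, 1.0], [0.3, -0.4], [-0.5, 0.3]]
```

View pics/w1c.png

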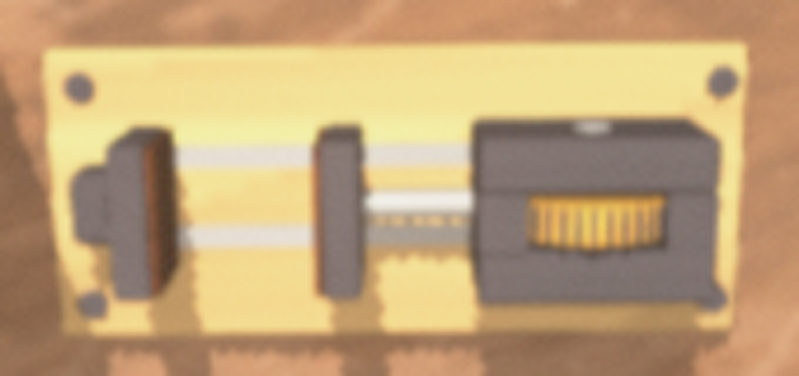

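```bash
python3 - <<'E'
from h import *
s=get_state(); r=read_camera('wrist'); T=wristT(r,s); print(T[:3,3],r['intrinsics'][0][0])
P=[[-.095,.04,.01],[.095,.04,.01],[.095,-.04,.01],[-.095,-.04,.01]]
px=np.array([[43,50],[745,44],[730,328],[62,334]])/4.7+[170,120]
v,e=fit(r,T,P,px,[.52,.24,1.22]); print(v,np.degrees(v[2]),np.round(e,1).tolist())
c,sn=np.cos(v[2]),np.sin(v[2])
def W(p): p=np.array(p);return p@np.array([[c,sn,0],[-sn,c,0],[0,0,1]])+[v[0],v[1],0]
for n,p in dict(htop=[[.02,.021,.0535],[.08,.021,.0535],[.08,-.021,.0535],[.02,-.021,.0535]],hbot=[[.02,.021,.01],[.08,.021,.01]],rim=[[.05,0,.058],[.0367,.005,.0535],[.0633,-.005,.0535]],anv=[[-.06,.02,.05],[-.06,-.02,.05]],jaw0=[[-.03,.02,.05],[-.03,-.02,.05],[-.018,-.02,.05]]).items():
    print(n,np.round((proj(r,W(p),T)-[170,120])*4.7).tolist())
E
```

```text
[0.45331543 0.26310518 0.42474265] 324.33923873979296
[0.52265732 0.23766998 1.24076084] 71.09035953317316 [[-0.7, -0.3], [0.6, -0.3], [0.6, 0.5], [-0.4, 0.4]]
htop [[476.0, 138.0], [722.0, 136.0], [713.0, 303.0], [475.0, 305.0]]
hbot [[468.0, 116.0], [689.0, 114.0]]
rim [[599.0, 226.0], [543.0, 203.0], [649.0, 241.0]]
anv [[150.0, 143.0], [159.0, 301.0]]
jaw0 [[272.0, 142.0], [277.0, 300.0], [324.0, 299.0]]
```

The wheel projects to within a pixel of where I see it. The pose is (0.5227, 0.2377) with yaw 71.1°, and the jaw stands at about 11 mm (gap ~41 mm). It needs about 12 mm more, or ~53 mm of rim travel. I'll go down beside the top of the rim.

Request:
drive_tool([
  [255,-0.1,2,5,-0.012],
  [255,-0.25,4.2,9,-0.012],
  [255,-0.25,4.2,13.5,-0.012],
  [255,-0.25,4.2,16.5,-0.012],
  [255,-0.25,4.2,17.7,-0.012],
  [255,-0.25,4.2,18.2,-0.012],
  [255,-0.25,4.2,18.4,-0.012],
  [255,-0.25,4.2,18.4,-0.012],
])

```text
time_s: 3.85
tool_pos: [0.537, 0.2785, 0.0704]
eef_rot: [[-0.946, 0.323, 0.003], [0.323, 0.946, 0.001], [-0.003, 0.002, -1.0]]
force: [0.5, 0.4, -0.1]
width: -0.0
gripper_force: 0.0
```

```bash
python3 - <<'E'
from h import *
s=get_state(); print(s['time_s'],s['tool_pos'],s['force'],s['width'],[k for k in s],s.get('tip_reach'))
r=shot('wrist','w2.png'); cv2.imwrite('pics/w2c.png',cv2.resize(cv2.imread('pics/w2.png')[100:384,130:380],None,fx=2,fy=2))
E
```

```text
3.85 [0.53703526 0.27853821 0.07035011] [ 0.5497651   0.35196379 -0.13154769] -4.6744087687809804e-05 ['time_s', 'q', 'qvel', 'tau', 'tool_pos', 'eef_rot', 'force', 'wrist_torque', 'gripper_force', 'width'] None
```

View pics/w2c.png

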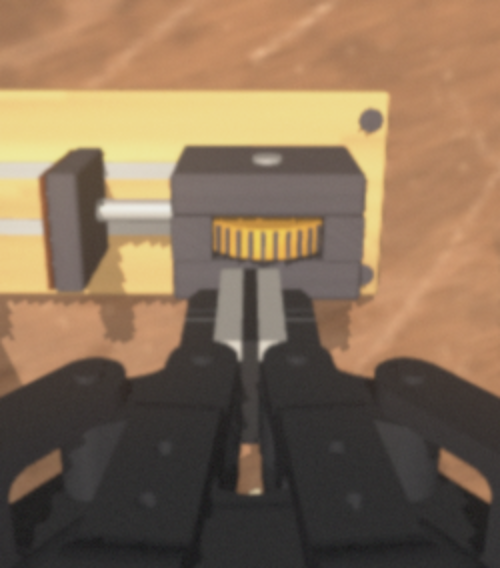

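```bash
python3 - <<'E'
from h import *
s=get_state(); r=read_camera('wrist'); M=np.array(r['mount'])
p=lambda P:np.round((proj(r,P,M)-[130,100])*2).tolist()
print('tip',p([[.011,0,.008],[0,0,.008],[-.011,0,.008],[.011,.008,.008]]), 'other z',p([[.011,0,-.005],[.0,0,-.005],[-.011,0,-.005]]))
T=wristT(r,s);c,sn=np.cos(1.2408),np.sin(1.2408)
W=lambda P:np.array(P)@np.array([[c,sn,0],[-sn,c,0],[0,0,1]])+[.52266,.23767,0]
print(np.round((proj(r,W([[.05,0,.058],[.05,.005,.058],[.05,-.005,.058],[.0367,0,.0535],[.0633,0,.0535],[.02,.021,.0535],[.08,.021,.0535],[.02,-.021,.0535],[.095,.04,.01]]),T)-[130,100])*2).tolist())
E
```

```text
tip [[250.0, 210.0], [250.0, 245.0], [250.0, 280.0], [277.0, 210.0]] other z [[250.0, 225.0], [250.0, 262.0], [250.0, 299.0]]
[[271.0, 238.0], [272.0, 223.0], [271.0, 254.0], [228.0, 233.0], [314.0, 233.0], [172.0, 167.0], [371.0, 168.0], [176.0, 295.0], [394.0, 86.0]]
```

The wheel is where the fit predicts, at crop (268,240). The fingertips, at crop row 268, appear lower than the projected tip, so I'll check by touch, gently.

Request:
drive_tool([
  [255,0,0.2,0,0],
  [255,0,0.2,0,0],
  [255,0,0.2,0.1,0],
  [255,0,0.2,0.2,0],
  [255,0,0.2,0.2,0],
])

```text
time_s: 4.45
tool_pos: [0.5361, 0.2798, 0.0662]
eef_rot: [[-0.946, 0.323, -0.0], [0.323, 0.946, -0.0], [0.0, -0.0, -1.0]]
force: [0.5, 0.1, 0.7]
width: 0.0003
gripper_force: 0.0
```

Request:
drive_tool([
  [255,0,0,0.1,0],
  [255,0,0,0.1,0],
])

```text
time_s: 4.65
tool_pos: [0.5361, 0.2798, 0.0653]
eef_rot: [[-0.946, 0.323, -0.0], [0.323, 0.946, -0.0], [0.0, -0.0, -1.0]]
force: [-0.4, -0.7, 0.0]
width: 0.0
gripper_force: 0.0
```

Request:
drive_tool([
  [255,0,0,0.1,0],
  [255,0,0,0.1,0],
])

```text
time_s: 4.85
tool_pos: [0.5362, 0.2798, 0.0644]
eef_rot: [[-0.946, 0.323, -0.0], [0.323, 0.946, -0.0], [0.0, -0.0, -1.0]]
force: [0.2, 0.0, 0.4]
width: 0.0001
gripper_force: 0.0
```

Request:
drive_tool([
  [255,0,0,0.1,0],
  [255,0,0,0.1,0],
])

```text
time_s: 5.05
tool_pos: [0.5362, 0.2799, 0.0634]
eef_rot: [[-0.946, 0.323, -0.0], [0.323, 0.946, 0.0], [0.0, -0.0, -1.0]]
force: [-0.2, -1.2, 0.8]
width: 0.0004
gripper_force: 0.0
```

Request:
drive_tool([
  [255,0,0,0.1,0],
  [255,0,0,0.1,0],
])

```text
time_s: 5.25
tool_pos: [0.5362, 0.2799, 0.0624]
eef_rot: [[-0.946, 0.323, -0.0], [0.323, 0.946, 0.0], [0.0, -0.0, -1.0]]
force: [-0.8, 0.3, -0.3]
width: 0.0
gripper_force: 0.0
```

```bash
python3 - <<'E'
from h import *
shot('wrist','w3.png'); shot('scene','s3.png')
a=cv2.imread('pics/w3.png')[130:310,190:310]; b=cv2.imread('pics/s3.png')[150:255,140:240]
cv2.imwrite('pics/c3.png',np.hstack([cv2.resize(a,(396,594),interpolation=2),cv2.resize(b,(400,594*1),interpolation=2)]))
E
```

```text
(no output)
```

View pics/c3.png

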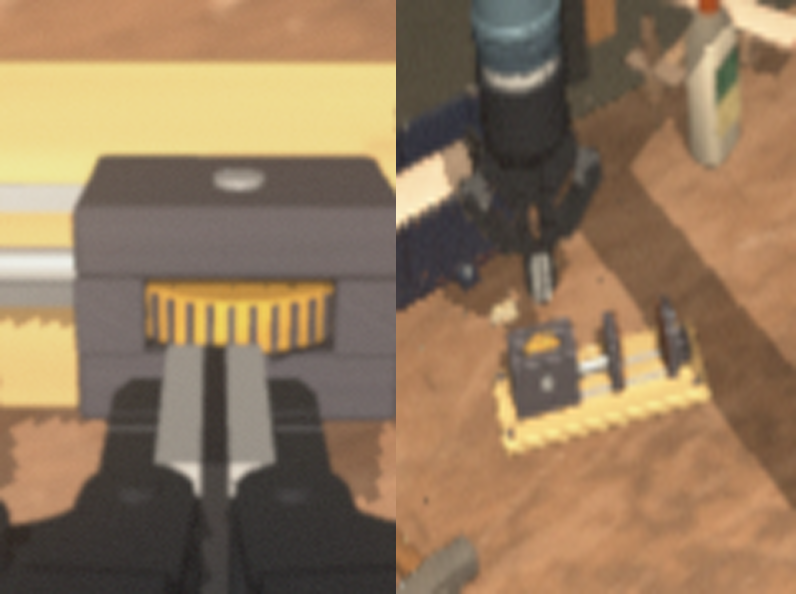

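```bash
python3 - <<'E'
from h import *
s=get_state(); r=read_camera('scene');R=np.array(s['eef_rot']);p=np.array(s['tool_pos'])
for t in ([0,0,.008],[.011,0,.008],[-.011,0,.008],[-.03,0,.008],[0,0,-.03],[-.03,0,-.0]): print(t,proj(r,p+R@t))
print('rim',proj(r,[.5389,.2850,.058]))
for z in (.05,.06,.07,.08,.09): print(z,(onz(r,[176,202],z)-p)@R)
# wrist: candidate tip pixel
w=read_camera('wrist'); T=wristT(w,s)
print('wrist pred',proj(w,[[0,0,.008],[.011,0,.008],[-.011,0,.008]],np.array(w['mount'])))
for x in(.011,0,-.011):
    o,d=ray(w,[190+215/3.3,130+347/3.3],np.array(w['mount'])); print(x,o+d*(x-o[0])/d[0])
E
```

```text
[0, 0, 0.008] [[176.83463995 210.09690131]]
[0.011, 0, 0.008] [[177.34270329 211.88117101]]
[-0.011, 0, 0.008] [[176.33195049 208.33098186]]
[-0.03, 0, 0.008] [[175.4760869  205.32318524]]
[0, 0, -0.03] [[175.68366139 201.71588117]]
[-0.03, 0, -0.0] [[175.23602644 203.5885151 ]]
rim [[175.13417992 209.49536248]]
0.05 [-0.05580119 -0.00574321  0.01249315]
0.06 [-0.04218972 -0.00458048  0.00249363]
0.07 [-0.02857826 -0.00341774 -0.0075059 ]
0.08 [-0.0149668  -0.002255   -0.01750542]
0.09 [-0.00135533 -0.00109227 -0.02750494]
wrist pred [[254.77700312 222.69114908]
 [254.78371845 204.99167982]
 [254.77047991 239.83197913]]
0.011 [ 0.011       0.00017198 -0.03638479]
0 [ 0.          0.00020394 -0.01063565]
-0.011 [-0.011      0.0002359  0.0151135]
```

Triangulating from both cameras puts the visible shut fingertips about 37 mm *behind* the reported TCP, not 8 mm ahead. That explains why I felt no contact. I'll check whether bench gives a value for it, then feel the way down.

```bash
python3 -c "
import bench
print([k for k in dir(bench) if not k.startswith('__')]); print(getattr(bench,'tip_reach',None))"
```

```text
['PlanningError', 'boxes_of', 'get_state', 'hand_in', 'outline_of', 'read_camera', 'tip_reach']
0.008
```

Request:
drive_tool([
  [255,0,0.4,1,0],
  [255,0,0.6,2,0],
  [255,0,0.6,3,0],
  [255,0,0.6,3,0],
  [255,0,0.6,3,0],
])

```text
time_s: 5.95
tool_pos: [0.5375, 0.2853, 0.0317]
eef_rot: [[-0.946, 0.323, -0.002], [0.323, 0.946, -0.001], [0.001, -0.001, -1.0]]
force: [0.4, -0.2, 1.0]
width: 0.0003
gripper_force: 0.0
```

Request:
drive_tool([
  [255,0,-0.5,0.3,0],
  [255,0,-0.5,0.6,0],
  [255,0,-0.5,0.6,0],
])

```text
time_s: 6.25
tool_pos: [0.5376, 0.2817, 0.029]
eef_rot: [[-0.946, 0.323, 0.003], [0.323, 0.946, 0.003], [-0.002, 0.003, -1.0]]
force: [-3.1, 0.2, 10.3]
width: -0.0002
gripper_force: 5.4
```

Request:
drive_tool([
  [255,0,0,0.1,0],
  [255,0,0,0.2,0],
  [255,0,0,0.2,0],
])

```text
time_s: 6.55
tool_pos: [0.5381, 0.2826, 0.0288]
eef_rot: [[-0.947, 0.322, 0.004], [0.322, 0.947, 0.005], [-0.003, 0.006, -1.0]]
force: [-6.2, 0.2, 21.1]
width: -0.0004
gripper_force: 10.2
```

Request:
drive_tool([
  [255,0,0,0.1,0],
  [255,0,0,0.1,0],
])

```text
time_s: 6.75
tool_pos: [0.5383, 0.2832, 0.0287]
eef_rot: [[-0.947, 0.322, 0.005], [0.322, 0.947, 0.006], [-0.003, 0.007, -1.0]]
force: [-8.0, 1.5, 25.6]
width: 0.0001
gripper_force: 12.5
```

Request:
drive_tool([
  [255,0,0,0.1,0],
  [255,0,0,0.1,0],
])

```text
time_s: 6.95
tool_pos: [0.5386, 0.2838, 0.0287]
eef_rot: [[-0.947, 0.322, 0.006], [0.322, 0.947, 0.007], [-0.003, 0.008, -1.0]]
force: [-9.3, 2.0, 29.5]
width: -0.0001
gripper_force: 14.9
```

Contact is at TCP z≈0.029, so the tip is actually about 29 mm behind the TCP (I'm pressing at ~30 N with arm compliance ~3–4 N/mm). I'll lighten to about 6 N and do one stroke.

Request:
drive_tool([
  [255,0,0,-1.2,0],
  [255,0,-0.5,-1.2,0],
  [255,0,-0.5,-0.7,0],
  [255,0,-0.5,-0.5,0],
  [255,0,-0.2,-0.5,0],
  [255,0,0.1,-0.5,0],
  [255,0,0.4,-0.5,0],
  [255,0,0.7,-0.5,0],
  [255,0,1.0,-0.5,0],
  [255,0,1.3,-0.5,0],
  [255,0,1.4,-0.5,0],
])

```text
time_s: 8.05
tool_pos: [0.5422, 0.295, 0.0281]
eef_rot: [[-0.946, 0.323, 0.002], [0.323, 0.946, 0.002], [-0.001, 0.003, -1.0]]
force: [-1.1, 0.4, 8.1]
width: -0.0003
gripper_force: 4.2
```

```bash
cat > jaw.py <<'E'
from h import *
# jaw travel from the wrist camera: match jaw top colour edge along the slide (dark steel)
v=np.array([.52266,.23767,1.24076])
def W(P):
    c,s=np.cos(v[2]),np.sin(v[2]); return np.array(P,float)@np.array([[c,s,0],[-s,c,0],[0,0,1]])+[v[0],v[1],0]
def jaw(cam='wrist'):
    st=get_state(); r=read_camera(cam); T=wristT(r,st) if cam=='wrist' else r['T']
    g=r['img'].astype(float).mean(2); xs=np.arange(-.055,.018,.001); out=[]
    for x in xs:
        q=proj(r,W([[x,y,.05] for y in np.linspace(-.015,.015,13)]),T).astype(np.float32)
        out.append(cv2.remap(g.astype(np.float32),q[:,0].copy(),q[:,1].copy(),1).mean())
    out=np.array(out); k=np.convolve(out,np.ones(12)/12,'valid'); i=k.argmin()
    return (xs[i]-.0005+.03)*1e3,k.min(),np.round(out[::3]).astype(int).tolist()
E
python3 - <<'E'
from jaw import *
s=get_state(); print(s['tool_pos'],s['force']); print(jaw()); shot('wrist','w4.png')
E
```

```text
[0.54224253 0.2950271  0.02806093] [-1.05570388  0.43181879  8.13838298]
(np.float64(-25.500000000000004), np.float64(60.90982182820638), [47, 55, 62, 70, 78, 85, 101, 150, 192, 192, 193, 193, 193, 124, 110, 112, 111, 66, 64, 72, 101, 130, 158, 184, 184])
```

Request:
drive_tool([
  [255,0,0,-0.8,0],
  [255,0,-1.0,-0.8,0],
  [255,0,-1.9,-0.8,0],
  [255,0,-1.9,-0.2,0],
  [255,0,-1.9,0,0],
  [255,0,-1.6,0,0],
  [255,0,-1.3,0,0],
  [255,0,-1.0,0,0],
  [255,0,-0.7,0,0],
  [255,0,-0.4,0,0],
  [255,0,-0.1,0,0],
  [255,0,0,0,0],
  [255,0,0,-0.8,0],
])

```text
time_s: 9.45
tool_pos: [0.5402, 0.2938, 0.0344]
eef_rot: [[-0.946, 0.323, -0.002], [0.323, 0.946, -0.001], [0.002, -0.001, -1.0]]
force: [0.4, -0.5, -0.2]
width: 0.0
gripper_force: 0.0
```

```bash
cat >> jaw.py <<'E'
def edge(cam='wrist',z=.05):
    st=get_state(); r=read_camera(cam); T=wristT(r,st) if cam=='wrist' else r['T']
    g=r['img'].astype(np.float32).mean(2); xs=np.arange(-.045,.018,.0005)
    o=np.array([cv2.remap(g,*[a.copy() for a in proj(r,W([[x,y,z] for y in np.linspace(-.015,.015,13)]),T).astype(np.float32).T],1).mean() for x in xs])
    i=np.argmax(o>150); j=i+np.argmax(o[i:]<150); return xs[j]*1e3+30
E
python3 - <<'E'
from jaw import *
s=get_state(); print(s['tool_pos'],s['force']); print(edge(),jaw()[2])
E
```

```text
[0.54016806 0.29380493 0.034407  ] [ 0.35387963 -0.50132762 -0.21531117]
19.000000000000032 [48, 56, 64, 71, 79, 87, 136, 175, 192, 192, 193, 193, 193, 193, 193, 92, 111, 112, 106, 60, 66, 89, 122, 157, 182]
```

Each stroke works and moves the jaw about 4.4 mm. One more, then lift clear.

Request:
drive_tool([
  [255,0,-1.0,0,0],
  [255,0,-1.9,0,0],
  [255,0,-1.9,0.6,0],
  [255,0,-1.9,0.8,0],
  [255,0,-1.6,0.8,0],
  [255,0,-1.3,0.8,0],
  [255,0,-1.0,0.8,0],
  [255,0,-0.7,0.8,0],
  [255,0,-0.4,0.8,0],
  [255,0,-0.1,0.8,0],
  [255,0,0.0,0.8,0],
  [255,0,0.0,0,0],
])

```text
time_s: 10.75
tool_pos: [0.5403, 0.2939, 0.0346]
eef_rot: [[-0.946, 0.323, -0.002], [0.323, 0.946, -0.0], [0.001, -0.001, -1.0]]
force: [-0.6, -0.1, -0.7]
width: 0.0002
gripper_force: 0.0
```

```bash
python3 - <<'E'
from jaw import *
s=get_state(); print(s['tool_pos'],s['force']); print(edge())
r=read_camera('top'); T=r['T']
# rack pose from top outline
for l in ('rack','long_block','block_2'):
    for d in outline_of(l,'top')[:4]:
        c=max(cv2.findContours(d['pixels'].astype(np.uint8),0,1)[0],key=cv2.contourArea)
        print(l,round(d['conf'],2),np.round(d['point']),np.round(onz(r,d['point'],.052),4),np.round([onz(r,p,.05)[:2] for p in cv2.boxPoints(cv2.minAreaRect(c))],3).tolist())
E
```

```text
[0.54033004 0.29387324 0.03461011] [-0.55304478 -0.10346783 -0.67858509]
24.000000000000036
rack 0.68 [299. 180.] [ 0.5224 -0.2074  0.052 ] [[0.519, -0.146], [0.59, -0.164], [0.543, -0.346], [0.473, -0.327]]
rack 0.66 [322. 178.] [ 0.5321 -0.2947  0.052 ] [[0.556, -0.277], [0.557, -0.328], [0.505, -0.328], [0.505, -0.277]]
long_block 0.82 [362. 136.] [ 0.7002 -0.4587  0.052 ] [[0.686, -0.422], [0.732, -0.443], [0.704, -0.508], [0.658, -0.487]]
long_block 0.67 [304. 174.] [ 0.5496 -0.225   0.052 ] [[0.527, -0.187], [0.572, -0.194], [0.562, -0.262], [0.518, -0.255]]
long_block 0.49 [354. 256.] [ 0.2313 -0.4153  0.052 ] [[0.201, -0.384], [0.263, -0.412], [0.243, -0.458], [0.181, -0.43]]
long_block 0.44 [303. 229.] [ 0.3329 -0.219   0.052 ] [[0.33, -0.079], [0.364, -0.415], [0.339, -0.417], [0.305, -0.082]]
block_2 0.48 [324. 175.] [ 0.5431 -0.3035  0.052 ] [[0.514, -0.27], [0.56, -0.282], [0.549, -0.328], [0.502, -0.316]]
block_2 0.47 [281. 175.] [ 0.5451 -0.1371  0.052 ] [[0.535, -0.116], [0.583, -0.126], [0.574, -0.171], [0.526, -0.161]]
```

The jaw now reads ~24 mm (gap ≈53 mm). I'll go over the rack, turning the tool across the block's sides, and open the fingers.

Request:
drive_tool([
  [255,0,0,-4.5,0],
  [255,0,0,-9.0,0],
  [255,-1,-2,-13.5,0.1],
  [200,-2.5,-6,-16.5,0.24],
  [100,-4,-10.5,-18.5,0.38],
  [0,-5.5,-15,-20.5,0.52],
  [0,-7,-19.5,-21.5,0.66],
  [0,-8.5,-24,-21.5,0.8],
  [0,-10,-28.5,-21.5,0.94],
  [0,-11.5,-33,-21.5,1.08],
  [0,-13,-37.5,-21.5,1.22],
  [0,-14.5,-42,-21.5,1.36],
  [0,-16,-46,-21.5,1.43],
  [0,-17.2,-49,-21.5,1.43],
  [0,-17.2,-49,-21.5,1.43],
  [0,-17.2,-49,-21.5,1.43],
])

```text
time_s: 12.6
tool_pos: [0.5453, -0.2256, 0.2497]
eef_rot: [[0.188, 0.982, -0.001], [0.982, -0.188, 0.001], [0.001, -0.001, -1.0]]
force: [0.2, 0.1, -0.2]
width: 0.0855
gripper_force: 0.0
```

```bash
python3 - <<'E'
from h import *
s=get_state(); r=shot('wrist','w5.png'); T=wristT(r,s)
print(s['time_s'],np.round(s['q']),s['tool_pos'],np.round(s['eef_rot'],3).tolist(),s['width'])
for l,z in (('rack',.008),('long_block',.052),('block_2',.05)):
    for d in outline_of(l,'wrist')[:3]:
        c=max(cv2.findContours(d['pixels'].astype(np.uint8),0,1)[0],key=cv2.contourArea);R=cv2.minAreaRect(c)
        print(l,round(d['conf'],2),np.round(d['point']),np.round(onz(r,d['point'],z,T),4),np.round(cv2.boxPoints(R)).tolist(),np.round([onz(r,p,z,T)[:2] for p in cv2.boxPoints(R)],3).tolist())
E
```

```text
12.6 [-29.  23.  14.  81.   0.  72.] [ 0.54525631 -0.22562426  0.2497432 ] [[0.188, 0.982, -0.001], [0.982, -0.188, 0.001], [0.001, -0.001, -1.0]] 0.0855021960089413
rack 0.83 [252. 131.] [ 0.5487 -0.1917  0.008 ] [[222.0, 50.0], [287.0, 50.0], [287.0, 258.0], [222.0, 258.0]] [[0.532, -0.092], [0.607, -0.107], [0.563, -0.374], [0.473, -0.357]]
long_block 0.88 [256. 163.] [ 0.5469 -0.2244  0.052 ] [[236.0, 131.0], [277.0, 131.0], [277.0, 192.0], [236.0, 192.0]] [[0.532, -0.185], [0.577, -0.193], [0.565, -0.264], [0.517, -0.254]]
block_2 0.73 [251.  90.] [ 0.5572 -0.1448  0.05  ] [[229.0, 112.0], [231.0, 69.0], [271.0, 71.0], [270.0, 113.0]] [[0.529, -0.163], [0.54, -0.119], [0.582, -0.129], [0.572, -0.173]]
```

View pics/w5.png

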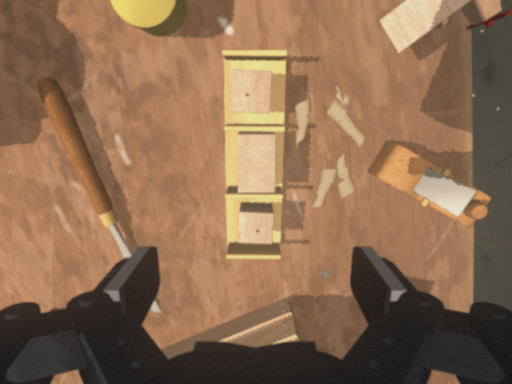

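The wrist view shows the long block in the middle stall at (256,163), between the cubes at (251,91) and (256,222). The tool is aligned to within a degree. Using the measured tip reach, a TCP z of -0.013 puts the tips at ~0.018 once closed. I'll descend with the fingers open.

Request:
drive_tool([
  [0,0,0.1,4,0],
  [0,0.05,0.15,8.5,0],
  [0,0.05,0.15,13,0],
  [0,0.05,0.15,17.5,0],
  [0,0.05,0.15,21,0],
  [0,0.05,0.15,23.5,0],
  [0,0.05,0.15,25,0],
  [0,0.05,0.15,25,0],
])

```text
time_s: 13.6
tool_pos: [0.5451, -0.2226, -0.0019]
eef_rot: [[0.185, 0.983, -0.005], [0.983, -0.185, 0.003], [0.002, -0.005, -1.0]]
force: [-1.7, -0.2, 0.7]
width: 0.0854
gripper_force: 0.0
```

```bash
python3 - <<'E'
from h import *
shot('wrist','w6.png'); shot('scene','s6.png')
a=cv2.imread('pics/w6.png'); b=cv2.imread('pics/s6.png')[110:230,235:335]
cv2.imwrite('pics/c6.png',np.hstack([cv2.resize(a,(500,375)),cv2.resize(b,(300,375),interpolation=2)]))
E
```

```text
(no output)
```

View pics/c6.png

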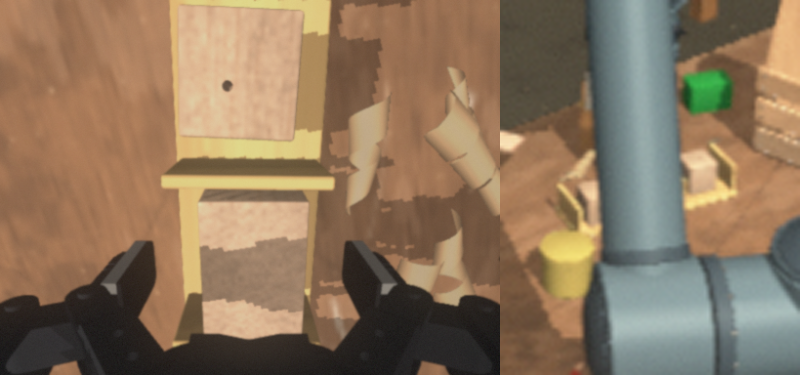

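The fingers flank the block evenly, with the block at columns 200–307 and the fingers at about 153 and 345. I'll go the last centimetre down and close.

Request:
drive_tool([
  [0,0,0,0.6,0],
  [0,0,0,1.1,0],
  [0,0,0,1.2,0],
  [150,0,0,1.2,0],
  [255,0,0,1.2,0],
  [255,0,0,1.2,0],
  [255,0,0,1.2,0],
  [255,0,0,1.2,0],
  [255,0,0,1.2,0],
])

```text
time_s: 14.6
tool_pos: [0.5477, -0.2253, -0.0111]
eef_rot: [[0.187, 0.982, 0.001], [0.982, -0.187, -0.0], [-0.0, 0.001, -1.0]]
force: [0.4, -0.0, 2.3]
width: 0.0431
gripper_force: 62.0
```

Gripped at 43 mm and 62 N. I'll lift and carry to free bench at about (0.42, 0.07), turning to the vice's orientation.

Request:
drive_tool([
  [255,0,0,-2,0],
  [255,0,0,-5,0],
  [255,0,0,-9,0],
  [255,1,-1,-12,-0.1],
  [255,4,-3,-12,-0.24],
  [255,7,-5,-12,-0.38],
  [255,10,-7,-12,-0.52],
  [255,13,-9,-12,-0.66],
  [255,16,-11,-12,-0.8],
  [255,19,-13,-12,-0.94],
  [255,22,-15,-12,-1.08],
  [255,24.5,-16.8,-12,-1.22],
  [255,26.6,-18,-12,-1.36],
  [255,26.6,-18,-10,-1.43],
  [255,26.6,-18,-7,-1.43],
  [255,26.6,-18,-4,-1.43],
  [255,26.6,-18,-1.5,-1.43],
  [255,26.6,-18,-0.2,-1.43],
  [255,26.6,-18,-0.2,-1.43],
])

```text
time_s: 16.5
tool_pos: [0.4174, 0.0699, -0.0115]
eef_rot: [[-0.946, 0.323, -0.005], [0.323, 0.946, 0.0], [0.005, -0.002, -1.0]]
force: [-0.4, 0.8, -1.4]
width: 0.0432
gripper_force: 61.6
```

Request:
drive_tool([
  [255,0,0,0.4,0],
  [255,0,0,0.7,0],
  [255,0,0,0.85,0],
  [255,0,0,0.85,0],
])

```text
time_s: 16.9
tool_pos: [0.4206, 0.07, -0.0177]
eef_rot: [[-0.946, 0.323, 0.001], [0.323, 0.946, 0.0], [-0.001, 0.0, -1.0]]
force: [0.2, -0.6, 0.2]
width: 0.043
gripper_force: 61.6
```

Request:
drive_tool([
  [255,0,0,0.1,0],
  [255,0,0,0.15,0],
  [255,0,0,0.15,0],
])

```text
time_s: 17.2
tool_pos: [0.4205, 0.07, -0.0191]
eef_rot: [[-0.946, 0.323, 0.001], [0.323, 0.946, 0.0], [-0.001, 0.0, -1.0]]
force: [-0.8, 0.3, 2.7]
width: 0.0433
gripper_force: 61.9
```

Touch-down at ~3 N. Now I'll let go, rise, and turn a quarter.

Request:
drive_tool([
  [0,0,0,0,0],
  [0,0,0,0,0],
  [0,0,0,0,0],
  [0,0,0,0,0],
  [0,0,0,-1.5,0],
  [0,0,0,-5,0],
  [0,0,0,-9.5,-0.1],
  [0,0,0,-12,-0.24],
  [0,0,0,-12,-0.38],
  [0,0,0,-12,-0.52],
  [0,0,0,-12,-0.66],
  [0,0,0,-12,-0.8],
  [0,0,0,-12,-0.94],
  [0,0,0,-12,-1.08],
  [0,0,0,-12,-1.22],
  [0,0,0,-12,-1.36],
  [0,0,0,-12,-1.5],
  [0,0,0,-12,-1.57],
  [0,0,0,-12,-1.57],
])

```text
time_s: 19.1
tool_pos: [0.4199, 0.07, 0.1004]
eef_rot: [[-0.324, -0.946, -0.0], [-0.946, 0.324, 0.0], [-0.0, 0.0, -1.0]]
force: [-0.1, -0.1, 0.3]
width: 0.0854
gripper_force: 0.0
```

```bash
python3 - <<'E'
from h import *
s=get_state(); r=shot('wrist','w7.png'); T=wristT(r,s)
print(s['time_s'],np.round(s['q']),s['tool_pos'],np.round(s['eef_rot'],3).tolist(),s['width'])
for d in outline_of('long_block','wrist')[:3]:
    c=max(cv2.findContours(d['pixels'].astype(np.uint8),0,1)[0],key=cv2.contourArea);R=cv2.minAreaRect(c)
    print(round(d['conf'],2),np.round(onz(r,d['point'],.044,T),4),np.round(cv2.boxPoints(R)).tolist(),np.round([onz(r,p,.044,T)[:2] for p in cv2.boxPoints(R)],4).tolist())
E
```

```text
19.1 [  1.   8. -29.  53.   0. -70.] [0.41994341 0.06996705 0.10036697] [[-0.324, -0.946, -0.0], [-0.946, 0.324, 0.0], [-0.0, 0.0, -1.0]] 0.08544180084680815
0.61 [0.4206 0.0668 0.044 ] [[207.0, 160.0], [300.0, 160.0], [300.0, 227.0], [207.0, 227.0]] [[0.4429, 0.0307], [0.3803, 0.0521], [0.395, 0.1011], [0.4614, 0.0783]]
```

The block sits where it was put, centre ≈(0.421, 0.069). I'll descend over its ends.

Request:
drive_tool([
  [0,0.1,0,4,0],
  [0,0.1,0,8,0],
  [0,0.1,0,11,0],
  [0,0.1,0,12.3,0],
  [0,0.1,0,12.8,0],
  [0,0.1,0,12.8,0],
])

```text
time_s: 19.8
tool_pos: [0.4194, 0.069, -0.0278]
eef_rot: [[-0.324, -0.946, -0.001], [-0.946, 0.324, 0.0], [0.0, 0.001, -1.0]]
force: [-0.5, -0.7, -0.2]
width: 0.0856
gripper_force: 0.0
```

Request:
drive_tool([
  [60,0,0,0,0],
  [120,0,0,0,0],
  [255,0,0,0,0],
  [255,0,0,0,0],
  [255,0,0,0,0],
  [255,0,0,0,0],
])

```text
time_s: 20.4
tool_pos: [0.4214, 0.0691, -0.0263]
eef_rot: [[-0.324, -0.946, 0.003], [-0.946, 0.324, 0.0], [-0.001, -0.003, -1.0]]
force: [0.2, -0.5, 6.2]
width: 0.0672
gripper_force: 67.6
```

The 6 N upward force suggests the tips may be brushing the bench, so I'll regrip 4 mm higher.

Request:
drive_tool([
  [60,0,0,0,0],
  [60,0,0,-0.4,0],
  [60,0,0,-0.4,0],
  [255,0,0,-0.4,0],
  [255,0,0,-0.4,0],
  [255,0,0,-0.4,0],
  [255,0,0,-0.4,0],
])

```text
time_s: 21.1
tool_pos: [0.4196, 0.069, -0.0237]
eef_rot: [[-0.324, -0.946, -0.0], [-0.946, 0.324, 0.0], [0.0, 0.0, -1.0]]
force: [0.0, -0.1, -0.9]
width: 0.0674
gripper_force: 67.1
```

Request:
drive_tool([
  [255,0,0,-2,0],
  [255,0,0,-6,0],
  [255,-2,-0.5,-9,0],
  [255,-5,-1.3,-9.5,0],
  [255,-9,-2.4,-9.5,0],
  [255,-13,-3.5,-9.5,0],
  [255,-15.85,-4.3,-9.5,0],
  [255,-15.85,-4.3,-9.5,0],
  [255,-15.85,-4.3,-9.5,0],
])

```text
time_s: 22.0
tool_pos: [0.5115, 0.2052, 0.071]
eef_rot: [[-0.323, -0.946, -0.001], [-0.946, 0.323, -0.001], [0.001, 0.001, -1.0]]
force: [-0.3, 0.8, -1.1]
width: 0.0676
gripper_force: 67.6
```

```bash
python3 - <<'E'
from jaw import *
s=get_state(); r=shot('wrist','w8.png'); T=wristT(r,s); R=np.array(s['eef_rot']);p=np.array(s['tool_pos'])
print(s['tool_pos'],np.round(R,3).tolist(),s['width'])
zt=p[2]+.0237+.044; print('ztop',zt)
for d in outline_of('long_block','wrist')[:2]:
    c=max(cv2.findContours(d['pixels'].astype(np.uint8),0,1)[0],key=cv2.contourArea)
    q=np.round([(onz(r,t,zt,T)-p)@R*1e3 for t in cv2.boxPoints(cv2.minAreaRect(c))],1); print(d['conf'],np.round(cv2.boxPoints(cv2.minAreaRect(c))).tolist(),q[:,:2].tolist())
im=cv2.imread('pics/w8.png')
c,sn=np.cos(v[2]),np.sin(v[2])
dot=proj(r,W([[-.06,.02,.05],[-.06,-.02,.05],[-.007,.02,.05],[-.007,-.02,.05],[.05,0,.058]]),T)
dot2=proj(r,[p+R@[x,y,p[2]-zt] for x in(.022,-.022) for y in (.034,-.034)],T)
for t in dot: cv2.circle(im,tuple(int(a) for a in t),2,(0,255,0),-1)
for t in dot2: cv2.circle(im,tuple(int(a) for a in t),2,(255,0,255),-1)
cv2.imwrite('pics/c8.png',cv2.resize(im,(800,600)))
E
```

```text
[0.51146181 0.20524318 0.07096252] [[-0.323, -0.946, -0.001], [-0.946, 0.323, -0.001], [0.001, 0.001, -1.0]] 0.06758532403304561
ztop 0.1386625230316672
0.72 [[156.0, 208.0], [353.0, 207.0], [354.0, 352.0], [157.0, 353.0]] [[34.9, -34.3], [35.3, 32.6], [-24.4, 38.2], [-24.9, -39.1]]
```

View pics/c8.png

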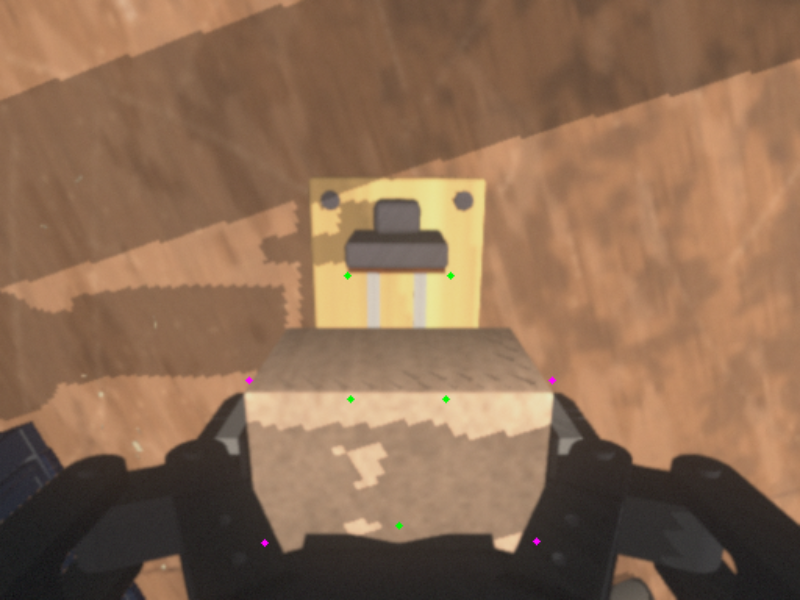

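The view shows the held block centred sideways on the anvil (columns 245–553 against 346–448). Its front edge is at row 392 instead of the predicted 380, so it sits ~3 mm nearer the jaw than I assumed. I'll shift 2.5 mm toward the anvil and lower it.

Request:
drive_tool([
  [255,0.25,0,0,0],
  [255,0.25,0,1.5,0],
  [255,0.25,0,3,0],
  [255,0.25,0,4,0],
  [255,0.25,0,4.5,0],
  [255,0.25,0,5,0],
  [255,0.25,0,5.5,0],
  [255,0.25,0,5.5,0],
])

```text
time_s: 22.9
tool_pos: [0.5108, 0.2026, 0.0162]
eef_rot: [[-0.324, -0.946, -0.0], [-0.946, 0.324, -0.0], [0.0, 0.0, -1.0]]
force: [0.1, 0.2, -0.7]
width: 0.0676
gripper_force: 67.6
```

Request:
drive_tool([
  [255,0,0,0.8,0],
  [255,0,0,1.6,0],
  [255,0,0,2.3,0],
  [255,0,0,2.7,0],
  [255,0,0,2.9,0],
  [255,0,0,3.0,0],
  [255,0,0,3.0,0],
])

```text
time_s: 23.6
tool_pos: [0.5111, 0.2027, -0.0135]
eef_rot: [[-0.324, -0.946, 0.0], [-0.946, 0.324, 0.0], [-0.0, -0.0, -1.0]]
force: [-0.7, 0.1, -0.3]
width: 0.0673
gripper_force: 67.6
```

Request:
drive_tool([
  [255,0,0,0.1,0],
  [255,0,0,0.15,0],
  [255,0,0,0.15,0],
])

```text
time_s: 23.9
tool_pos: [0.5111, 0.2027, -0.0149]
eef_rot: [[-0.324, -0.946, 0.0], [-0.946, 0.324, 0.0], [-0.0, -0.0, -1.0]]
force: [-0.0, -0.9, -0.4]
width: 0.0675
gripper_force: 67.6
```

Request:
drive_tool([
  [255,0,0,0.1,0],
  [255,0,0,0.1,0],
])

```text
time_s: 24.1
tool_pos: [0.5109, 0.2027, -0.0161]
eef_rot: [[-0.324, -0.946, -0.0], [-0.946, 0.324, 0.0], [-0.0, 0.0, -1.0]]
force: [-0.1, -0.5, 0.4]
width: 0.0678
gripper_force: 67.6
```

Request:
drive_tool([
  [255,0,0,0.1,0],
  [255,0,0,0.1,0],
])

```text
time_s: 24.3
tool_pos: [0.511, 0.2027, -0.0162]
eef_rot: [[-0.324, -0.946, 0.0], [-0.946, 0.324, 0.0], [-0.0, -0.0, -1.0]]
force: [-2.7, -0.9, 6.0]
width: 0.0674
gripper_force: 67.9
```

Contact with the base at 6 N. I'll release and rise.

Request:
drive_tool([
  [255,0,0,-0.1,0],
  [0,0,0,-0.1,0],
  [0,0,0,-0.1,0],
  [0,0,0,-0.1,0],
  [0,0,0,-0.1,0],
  [0,0,0,-2,0],
  [0,0,0,-5,0],
  [0,0,0,-9,0],
  [0,0,0,-13.5,0],
  [255,0,0,-18,0],
  [255,0,0,-18,0],
  [255,0,0,-18,0],
])

```text
time_s: 25.5
tool_pos: [0.5122, 0.203, 0.1643]
eef_rot: [[-0.324, -0.946, 0.003], [-0.946, 0.324, 0.001], [-0.002, -0.003, -1.0]]
force: [-0.7, 0.3, -0.6]
width: 0.044
gripper_force: 0.0
```

```bash
cat > m.py <<'E'
from jaw import *
s=get_state(); r=shot('wrist','w9.png'); T=wristT(r,s)
print(s['tool_pos'],s['width'])
c,sn=np.cos(v[2]),np.sin(v[2]);Rv=np.array([[c,-sn,0],[sn,c,0],[0,0,1]])
for d in outline_of('long_block','wrist')[:2]:
    k=max(cv2.findContours(d['pixels'].astype(np.uint8),0,1)[0],key=cv2.contourArea)
    b=cv2.boxPoints(cv2.minAreaRect(k)); print(round(d['conf'],2),np.round(b).tolist(),np.round([((onz(r,t,.054,T)-[v[0],v[1],0])@Rv*1e3)[:2] for t in b],1).tolist())
g=r['img'].astype(np.float32)
for y in (-.01,.012):
  o=[]
  for x in np.arange(-.066,.024,.002):
    q=proj(r,W([[x,y+e,.052] for e in(-.002,0,.002)]),T).astype(np.float32)
    o.append(int(cv2.remap(g.mean(2),q[:,0].copy(),q[:,1].copy(),1).mean()))
  print(y,o)
E
python3 m.py
```

```text
[0.51222687 0.2030295  0.16428966] 0.04404927841026943
0.94 [[218.0, 152.0], [294.0, 152.0], [294.0, 205.0], [218.0, 205.0]] [[-63.2, -34.2], [-63.3, 32.2], [-14.7, 33.8], [-14.6, -35.7]]
-0.01 [117, 105, 111, 135, 169, 208, 211, 210, 207, 207, 207, 208, 211, 211, 211, 210, 210, 211, 211, 211, 212, 213, 213, 212, 213, 213, 178, 80, 73, 80, 99, 115, 118, 118, 116, 94, 74, 75, 75, 74, 74, 72, 76, 102, 112]
0.012 [118, 107, 115, 140, 173, 211, 213, 213, 212, 211, 214, 217, 219, 218, 218, 220, 218, 216, 217, 216, 216, 214, 211, 210, 210, 210, 175, 82, 75, 83, 104, 118, 121, 121, 118, 99, 77, 76, 76, 75, 75, 75, 79, 104, 116]
```

The block is seated with its top at vice x −58…−14 mm, y about ±34 mm. The jaw is at ~23.5 mm. Now I'll roll the wheel shut with the pads' broad tip, dragging toward vice −x (tool +x).

Request:
drive_tool([
  [255,-4,0,2,0],
  [255,-8,0,6,0],
  [255,-9.7,0,10.5,0],
  [255,-9.7,0,12.6,0],
  [255,-9.7,0,13.3,0],
  [255,-9.7,0,13.6,0],
  [255,-9.7,0,13.6,0],
])

```text
time_s: 26.3
tool_pos: [0.5402, 0.2978, 0.0273]
eef_rot: [[-0.322, -0.947, -0.004], [-0.947, 0.322, 0.007], [-0.005, 0.006, -1.0]]
force: [-5.9, 7.6, 10.5]
width: -0.0
gripper_force: 11.6
```

Request:
drive_tool([
  [255,0.3,0,0,0],
  [255,0.6,0,0,0],
  [255,0.9,0,0,0],
  [255,1.2,0,0,0],
  [255,1.5,0,0,0],
  [255,1.8,0,0,0],
  [255,2.1,0,0,0],
  [255,2.3,0,0,0],
])

```text
time_s: 27.1
tool_pos: [0.5333, 0.2736, 0.0282]
eef_rot: [[-0.323, -0.946, -0.002], [-0.946, 0.323, 0.002], [-0.002, 0.003, -1.0]]
force: [-6.8, 0.7, 14.9]
width: -0.0003
gripper_force: 7.1
```

```bash
sed -i "s/for y in (-.01,.012)/for y in (.016,)/" m.py; python3 m.py
```

```text
[0.53327266 0.27355593 0.02817283] -0.00027097764547525066
0.76 [[170.0, 37.0], [332.0, 37.0], [332.0, 144.0], [170.0, 144.0]] [[-58.2, -34.3], [-58.3, 32.8], [-14.1, 35.6], [-14.0, -37.2]]
0.016 [116, 108, 127, 101, 194, 200, 202, 206, 201, 204, 208, 212, 210, 213, 213, 213, 208, 210, 212, 211, 210, 209, 211, 209, 206, 208, 163, 126, 130, 126, 128, 126, 128, 193, 203, 203, 203, 187, 152, 130, 116, 105, 82, 102, 112]
```

The first stroke brought the jaw close to the block (face ≈ −13 mm). Next stroke.

Request:
drive_tool([
  [255,0,0,-0.9,0],
  [255,-1.2,0,-0.9,0],
  [255,-2.3,0,-0.9,0],
  [255,-2.3,0,-0.3,0],
  [255,-2.3,0,-0.05,0],
  [255,-2.0,0,-0.05,0],
  [255,-1.7,0,-0.05,0],
  [255,-1.4,0,-0.05,0],
  [255,-1.1,0,-0.05,0],
  [255,-0.8,0,-0.05,0],
  [255,-0.5,0,-0.05,0],
  [255,-0.2,0,-0.05,0],
  [255,0,0,-0.05,0],
])

```text
time_s: 28.5
tool_pos: [0.5357, 0.2736, 0.0286]
eef_rot: [[-0.323, -0.946, 0.002], [-0.946, 0.323, 0.002], [-0.002, -0.001, -1.0]]
force: [-1.1, 0.0, 8.2]
width: 0.0001
gripper_force: 4.3
```

```bash
python3 m.py
```

```text
[0.53565805 0.27361451 0.02861353] 5.058570135652989e-05
0.85 [[173.0, 135.0], [174.0, 27.0], [338.0, 28.0], [337.0, 136.0]] [[-17.2, -37.7], [-61.3, -34.6], [-61.0, 33.0], [-16.8, 35.7]]
0.016 [117, 109, 143, 202, 199, 205, 201, 201, 207, 210, 211, 211, 213, 213, 209, 207, 213, 209, 210, 210, 209, 209, 207, 207, 201, 133, 128, 128, 127, 129, 169, 203, 202, 203, 202, 202, 202, 195, 157, 142, 119, 109, 87, 101, 111]
```

The block now lies against the anvil (−61…−17). One firmer stroke to tighten, with the drag force read mid-stroke.

Request:
drive_tool([
  [255,0,0,-0.9,0],
  [255,-1.2,0,-0.9,0],
  [255,-2.2,0,-0.9,0],
  [255,-2.2,0,-0.2,0],
  [255,-2.2,0,0.1,0],
  [255,-1.9,0,0.1,0],
  [255,-1.6,0,0.1,0],
  [255,-1.3,0,0.1,0],
  [255,-1.0,0,0.1,0],
])

```text
time_s: 29.5
tool_pos: [0.5418, 0.2862, 0.0291]
eef_rot: [[-0.322, -0.947, 0.007], [-0.947, 0.322, 0.008], [-0.01, -0.004, -1.0]]
force: [3.2, 6.7, 9.8]
width: -0.0001
gripper_force: 4.9
```

Request:
drive_tool([
  [255,0.3,0,0,0],
  [255,0.6,0,0,0],
])

```text
time_s: 29.7
tool_pos: [0.54, 0.2802, 0.029]
eef_rot: [[-0.322, -0.947, 0.007], [-0.947, 0.322, 0.007], [-0.009, -0.004, -1.0]]
force: [2.0, 6.1, 9.0]
width: 0.0003
gripper_force: 4.8
```

```bash
python3 m.py
```

```text
[0.54000055 0.28024025 0.02901051] 0.0003169391864708401
0.016 [0, 111, 155, 203, 200, 207, 201, 204, 208, 211, 211, 212, 214, 214, 210, 209, 215, 210, 211, 211, 211, 210, 208, 209, 192, 135, 129, 130, 132, 132, 171, 204, 204, 204, 204, 204, 203, 203, 181, 158, 133, 115, 95, 105, 114]
```

The drag force has risen from ~1 N to ~6.4 N with the tip slipping, so the jaw has stalled on the block. I'll do one firmer short pass, then lift off.

Request:
drive_tool([
  [255,-0.6,0,-0.6,0],
  [255,-1.2,0,-0.6,0],
  [255,-1.2,0,0,0],
  [255,-1.2,0,0.25,0],
  [255,-0.9,0,0.25,0],
  [255,-0.6,0,0.25,0],
  [255,-0.3,0,0.25,0],
])

```text
time_s: 30.5
tool_pos: [0.5406, 0.287, 0.0289]
eef_rot: [[-0.321, -0.947, 0.007], [-0.947, 0.321, 0.016], [-0.017, -0.002, -1.0]]
force: [-1.8, 12.5, 19.2]
width: 0.0001
gripper_force: 10.0
```

Request:
drive_tool([
  [255,0,0,-1,0],
  [255,0,0,-5,0],
  [255,-1,0,-9,0],
  [255,-3,0,-13,0],
  [255,-5,0,-15,0],
  [255,-5,0,-15,0],
])

```text
time_s: 31.1
tool_pos: [0.5554, 0.3289, 0.1763]
eef_rot: [[-0.322, -0.947, 0.005], [-0.947, 0.322, 0.002], [-0.003, -0.004, -1.0]]
force: [0.6, -0.1, -0.6]
width: 0.0001
gripper_force: 0.0
```

```bash
python3 m.py; python3 -c "
from h import *
r=read_camera('top')
for l in('wax_tin','block_2','glue_bottle'):
  print(l,[(np.round(d['point']).tolist(),round(d['conf'],2)) for d in boxes_of(l,'top')])"
```

```text
[0.55541609 0.32887168 0.17633965] 7.837787520026556e-05
0.64 [[215.0, 0.0], [298.0, 0.0], [298.0, 51.0], [215.0, 51.0]] [[-52.1, -34.9], [-52.2, 32.4], [-13.7, 33.8], [-13.5, -36.0]]
0.016 [0, 0, 0, 0, 0, 0, 0, 212, 216, 219, 218, 220, 222, 221, 217, 219, 221, 220, 219, 218, 219, 218, 217, 217, 147, 99, 117, 130, 133, 131, 119, 122, 179, 214, 215, 214, 214, 214, 214, 214, 214, 214, 198, 127, 124]
wax_tin [([255.0, 197.0], 0.81), ([205.0, 182.0], 0.61)]
block_2 [([285.0, 174.0], 0.6)]
glue_bottle [([247.0, 134.0], 0.58)]
```

Request:
drive_tool([
  [255,4,0,0,0],
  [255,8,0,0,0],
  [255,12,0,0,0],
  [255,13,0,0,0],
  [255,13,0,0,0],
])

```text
time_s: 31.9
tool_pos: [0.5102, 0.202, 0.1735]
eef_rot: [[-0.326, -0.945, -0.002], [-0.945, 0.326, -0.0], [0.001, 0.001, -1.0]]
force: [-0.4, 0.5, 0.5]
width: 0.0002
gripper_force: 0.0
```

```bash
sed -i "s/,.002):/,.001):/" m.py; python3 m.py
```

```text
[0.51017968 0.20196757 0.17347393] 0.00018820039712847832
0.71 [[216.0, 149.0], [290.0, 149.0], [290.0, 200.0], [216.0, 200.0]] [[-66.7, -34.8], [-66.5, 31.8], [-18.6, 33.1], [-18.7, -36.4]]
0.016 [123, 119, 115, 117, 135, 170, 200, 212, 212, 212, 213, 214, 214, 213, 212, 213, 214, 215, 217, 218, 219, 219, 219, 220, 221, 221, 221, 221, 220, 218, 217, 217, 218, 219, 219, 219, 219, 218, 218, 218, 217, 217, 217, 217, 216, 215, 214, 214, 211, 190, 153, 136, 136, 137, 137, 136, 136, 136, 142, 165, 197, 210, 213, 214, 213, 213, 213, 212, 211, 204, 181, 150, 130, 122, 117, 114, 111, 108, 105, 101, 97, 93, 92, 92, 94, 99, 108, 116, 119, 119]
```

Block and jaw are flush with no gap, the block spans anvil to jaw, and nothing is touching. I'll hand in.

```bash
python3 -c "
from bench import *
print(hand_in())"
```

```text
the job is handed in; nothing more can be done
None
```

I opened the vice with the wheel, moved the long block from the rack by way of the bench into the jaws, clamped it with the wheel, and handed the job in at about 32 s.

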